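# Pack the card house in its case and close it up

## Task

Take the gabled card house off the sloping stand and set it upright (not dropped) in the pocket on the floor of the plywood case. Then close the case's lid fully without slamming it, and only when the lid is shut swing the hold-down bar over until it lies flat on the lid. Leave the other things on the table where they are.

Things in the scene. Friction and masses are not known exactly. Their poses are not given: they have to be found in the camera images.
- house_mid (a point): Gabled card house, 100 mm long (x, along the ridge), 50 mm wide (y), walls 44 mm high, ridge of its 45-degree roof 69 mm above the underside, 0.12 kg. Point on its centre line 34 mm above the underside; z up out of the roof. Starts on the stand tilted 28 degrees, x pointing up the slope, z leaning to the stand's low end. Goes into the pocket either way round.
- slope_mid (a point): Middle of the upper face of the display stand's plywood board, 56 mm above the table; z vertical, x horizontal towards the high end. Board 170 mm long, 130 mm wide (y), rising 28 degrees towards +x (away from the robot); a 12 mm lip at the low edge holds the house. Fixed; it stands left or right of the robot's middle, the case on the other side.
- case: The open plywood case, fixed: 150 mm (x) by 170 mm (y) by 90 mm high, walls and floor 7 mm. Origin: centre of its underside, on the table. x points from the front (handle side, facing the robot) to the hinged back. On its -y side a post 30 mm wide carries the hold-down bar.
- case_pocket (a point): Centre of the case's inner floor (7 mm above the table), axes as the case. Four low dark wood strips (7 mm high) round it frame the pocket, 110 mm long in x and 63 mm wide in y; the house's underside belongs on the floor between them, ridge along x.
- lid (a joint): Lid angle in rad: 0 shut flat on the case, grows as it opens upward about the back edge, at most 2.0 (leaning back past upright, 1.57). Starts open. The stiff hinge (0.4 N m) holds it wherever it is left.
- lid_hinge (a point): Middle of the lid's hinge axis (along the case's y), 95 mm above the table at the case's back edge; axes turn with the lid. The lid is a plywood panel 150 x 170 x 8 mm.
- lid_handle (a point): Middle of the steel handle rod on the lid's free edge: 12 mm thick, 100 mm long along the case's y, 184 mm from the hinge axis and 34 mm beyond the panel's edge, with an open gap of 28 mm between rod and edge. Shut, it stands 34 mm in front of the case, 95 mm above the table.
- bar (a joint): Hold-down bar angle in rad: 0 flat across the lid, grows as it swings up and over towards the case's -y side, 1.57 upright, at most 2.0. Starts leaning outwards. A stiff pivot (0.2 N m) holds it wherever it is left.
- bar_pivot (a point): Pivot of the hold-down bar (axis along the case's x), 100 mm to the case's -y side of its centre and 110 mm above the table; axes turn with the bar.
- bar_end (a point): Free end of the hold-down bar, a flat aluminium bar 150 mm long from the pivot, 24 mm wide (along the case's x) and 10 mm thick. Flat, it points to the case's +y and lies over the lid's middle, its upper face 115 mm above the table.
- tower: Flat-roofed tower model, card, 55 x 55 mm, 122 mm tall; origin under its centre. Not to be moved.
- tape: Roll of paper tape lying flat, 84 mm across, 24 mm high; origin under its centre. Not to be moved.
- annex: Low L-shaped card block model, about 100 x 90 mm, 40 mm high; origin under its long arm. Not to be moved.
- scrap_b: Card offcut 100 x 60 x 6 mm lying flat on the left; origin under its centre. Not to be moved.
- driver: Grey-handled screwdriver, 160 mm, lying on the right. Not to be moved.
- cup: Grey cup, 72 mm across, 95 mm tall, between stand and case; origin under its centre. Not to be moved.
Not all that is in view belongs to the job. Leave any green look-alike of the part that bears house_mid alone.

How it is judged:
On the way, in this order (a step that is already met when the one before it is completed fails the run):
1. the house stands upright in the pocket while the gripper still holds it (z of house_mid in the frame of case_pocket below 0.044 m and horizontal distance between house_mid and case_pocket below 0.02 m and angle between house_mid's own z axis and vertical below 0.15 rad and contact force between the fingers and house above 0.3 N), for 0.04 s.
2. the lid is shut over the house (value of joint lid below 0.04 rad and horizontal distance between house_mid and case_pocket below 0.015 m), for 0.1 s.
3. the hold-down bar lies on the shut lid (value of joint bar below 0.06 rad and value of joint lid below 0.04 rad), for 0.1 s.
At the end, for the whole second after the job is handed in: The house rests upright and still on the case's floor within the pocket (centre within 15 mm, height within 4 mm, tilt under 0.06 rad, ridge within 0.25 rad of the case's x), the lid is shut (under 0.04 rad) and the hold-down bar lies on it (under 0.06 rad) (all of step 3 and z of house_mid in the frame of case_pocket between 0.03 and 0.038 m and horizontal distance between house_mid and case_pocket below 0.015 m and angle between house_mid's own z axis and vertical below 0.06 rad and angle between the x axis of house_mid and the x axis of case_pocket, either way round below 0.25 rad and linear speed of house below 0.02 m/s); the robot touches nothing.
It fails at once if the lid is slammed (closing faster than 3 rad/s) (velocity of joint lid below -3 rad/s).
It fails at once if the bar is brought over while the lid is not shut (value of joint bar below 1 rad and value of joint lid above 0.2 rad).
It fails at once if another thing on the table is moved more than 30 mm (distance of any of tower, tape, annex, scrap_b, driver, cup from where it was at the start of the episode above 0.03 m).
It also fails if it takes over 72 s, if anything falls off the work surface, if the arm or the gripper's body presses on something with over 40 N, if the wrist force passes 120 N, or if a joint passes its speed limit or range.

## Robot

A 7-joint arm with a two-finger parallel gripper is mounted at the origin on the work surface. World frame = base frame: x ahead of the robot, y to its left, z up, the work surface at z = 0. Lengths are in m, angles in rad, forces in N, time in s.
With the tool pointing down it reaches from about 0.425 to 0.825 m from the base axis. Payload 3.6 kg.
Tool frame: the origin (TCP) lies at the very end of the fingers, on their centre line; the grasp point (between the pads) lies 19 mm behind it; z points along the fingers, y is the direction in which the jaws open and shut (so a half turn about z gives the same grasp; the last joint's range is limited). The gripper opens to 85 mm and grips with 20 to 120 N. Pads are 22 mm wide; open, the fingers measure 114 mm over their backs; the gripper's body (76 mm by 85 mm) begins 54 mm behind the grasp point. The pads swing forward as they close: fully open they stand 13 mm farther back than shut.
Start: joints at [-1.353, 0.615, -0.013, 1.423, 0.008, 1.103, -0.04], TCP at [0.157, 0.631, 0.231] pointing down, gripper open.
Joint ranges: [-3.12, 3.12], [-0.3, 2.06], [-1.34, 1.32], [0.26, 2.42], [-1.36, 4.5], [0.01, 1.98], [-2.84, 2.84]. Speed limits (rad/s): [2.79, 2.79, 3.14, 3.14, 3.14, 3.14, 3.14].

## Interface

Orientations are given as a rotation vector (axis times angle).
In Python, from station import manip gives the robot as it stands.
- The arm moves only by the tool drive_tool, never from a script. Its argument "moves" is a list of rows, each a list of 6 numbers: the shift along the world's x, y, z in m, then the turn, a rotation vector about the world's x, y, z in rad. In form: [[x, y, z, ax, ay, az], ...]. A call has 1 to 8 rows; each row is the pose to reach, as a shift and turn from the pose commanded when the call began; what a row does not reach only later rows make up. A row lasts 1/10 s, in which the tool goes at most 50 mm and 8.59 degrees, less where a joint would pass 70% of its speed; a pose out of reach is approached as far as the arm can. A call with a gripper value outside its range is refused whole. "jaw" is the closure, from -1 (fully open) to 1 (shut), set as the call begins (left out, the last holds). The fingers move at their own pace and stop on an object; "grip_force" is the grip in N (left out, the last holds). Time passes only in rows, so rows that repeat a pose let the fingers close. It gives the time, the measured TCP pose, the force and the opening at its end, in the units of the state.
- manip.state(): the state, without advancing time (a new reading comes with each control period).
- manip.grab_frame(name): name is "side" or "top"; returns a dict with "pixels" (420x560x3 uint8, red, green, blue), "K" (3x3 intrinsics, pixels), "eye" and "attitude" of the camera in the world. Camera axes: x right, y up, looking along -z (the intrinsics and any distortion apply to the point x, -y, -z); pixel columns grow to the right and rows downward; lengths in m; the calibration is good to about 2 mm. A picture is of the moment at which its call begins. There is no depth.
- manip.finish_job(): hands the job in, once; it reports no verdict.
The state is a dict: "clock": time; "qpos": joint angles; "joint_vel": joint speeds; "joint_efforts": joint torques, N m; "ee_pos": TCP position; "orientation": TCP orientation; "wrist_force": force on the tool from outside, world axes, zero at the start; "torque": the same for the moment, N m; "width": finger opening in m.
Only numpy, scipy, OpenCV 4.12 (cv2) and the standard library are available. Lean on these libraries where they do the work, as an engineer would, in place of code of your own. Each camera call takes 0.05 s, during which the arm holds its last target.

## Working session

There is one attempt and no reset: what is moved stays moved. The work goes in short steps, Python scripts to look and compute and a tool call to move; the robot and the scene stay as the last step left them, time stands still between calls to the robot, and variables do not carry over. Pictures are saved under pics/ and viewed, and the job is handed in when it is done.

Besides the shell and the picture viewer there is one more tool, called after "Call:" as name(argument=value, ...) on one line, values as JSON. drive_tool: Moves the arm, as the interface text tells. Its arguments: {"type":"object","properties":{"moves":{"type":"array"},"jaw":{"type":"number"},"grip_force":{"type":"number"}},"required":["moves"]}

```bash
mkdir -p pics; cat > h.py <<'E'
import numpy as np, cv2
from station import manip
from scipy.spatial.transform import Rotation as R
np.set_printoptions(precision=4,suppress=True)
def grab(n,save=None):
    f=manip.grab_frame(n)
    if save: cv2.imwrite('pics/'+save,f['pixels'][:,:,::-1])
    return f
E
python3 - <<'E'
from h import *
s=manip.state()
print(s)
for n in('side','top'):
    f=grab(n,n+'0.png'); print(n,{k:v for k,v in f.items() if k!='pixels'})
E
```

```text
{'clock': 0.0, 'qpos': array([-1.3535,  0.6159, -0.0126,  1.4249,  0.0081,  1.1034, -0.0404]), 'joint_vel': array([ 0.002 ,  0.0001, -0.0005,  0.0013,  0.0015,  0.0001, -0.0014]), 'joint_efforts': array([ -0.0003, -46.9224,   0.2592, -17.1034,   0.0099,   0.0096,
         0.    ]), 'ee_pos': array([0.1567, 0.63  , 0.2301]), 'orientation': array([-0.3818, -3.118 ,  0.004 ]), 'wrist_force': array([0.1728, 0.4035, 0.6088]), 'torque': array([ 0.0307,  0.0184, -0.0531]), 'width': 0.08555272816027812}
side {'K': array([[395.5491,   0.    , 279.9928],
       [  0.    , 395.5491, 207.5136],
       [  0.    ,   0.    ,   1.    ]]), 'eye': array([0.422 , 0.6532, 0.6944]), 'attitude': array([ 0.1385, -1.2085, -2.6633])}
top {'K': array([[423.1974,   0.    , 282.4231],
       [  0.    , 423.1974, 210.2285],
       [  0.    ,   0.    ,   1.    ]]), 'eye': array([0.5123, 0.012 , 1.1271]), 'attitude': array([ 0.0255, -0.0307, -1.5516])}
```

View pics/side0.png

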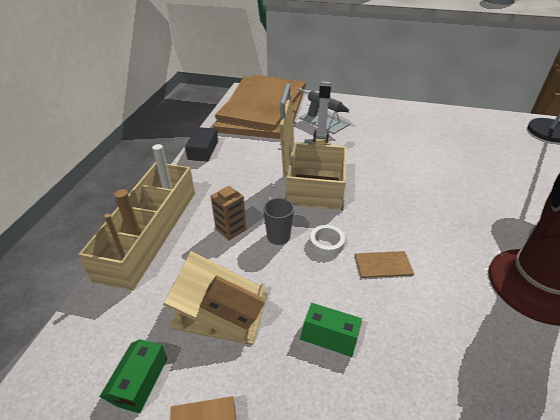

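View pics/top0.png

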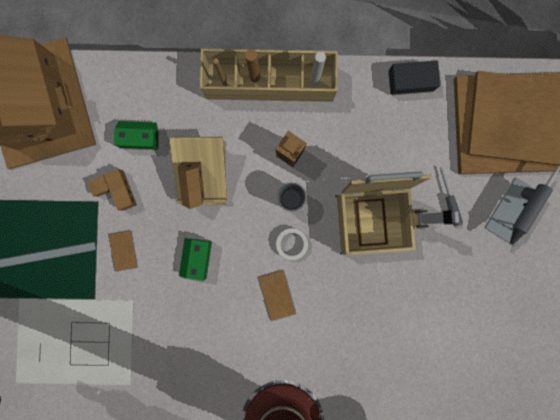

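```bash
cat >> h.py <<'E'
def cam(f): return f['K'],f['eye'],R.from_rotvec(f['attitude']).as_matrix()
def ray(f,uv):
    K,e,A=cam(f); d=np.linalg.inv(K)@np.array([uv[0],uv[1],1.]); return e,A@np.array([d[0],-d[1],-d[2]])
def onz(f,uv,z):
    e,d=ray(f,uv); return e+d*(z-e[2])/d[2]
def proj(f,p):
    K,e,A=cam(f); c=A.T@(np.asarray(p)-e); q=K@np.array([c[0],-c[1],-c[2]]); return q[:2]/q[2]
def tri(f1,u1,f2,u2):
    e1,d1=ray(f1,u1);e2,d2=ray(f2,u2);d1=d1/np.linalg.norm(d1);d2=d2/np.linalg.norm(d2)
    t=np.linalg.lstsq(np.stack([d1,-d2],1),e2-e1,rcond=None)[0]
    a,b=e1+t[0]*d1,e2+t[1]*d2; return (a+b)/2,np.linalg.norm(a-b)
def crop(f,x0,y0,x1,y1,s,name):
    c=cv2.resize(f['pixels'][y0:y1,x0:x1,::-1],None,fx=s,fy=s,interpolation=cv2.INTER_CUBIC); cv2.imwrite('pics/'+name,c)
E
python3 - <<'E'
from h import *
import pickle
t=grab('top');s=grab('side');pickle.dump((t,s),open('f0.pkl','wb'))
crop(t,160,125,240,215,6,'t_stand.png')
crop(t,330,160,470,265,5,'t_case.png')
crop(s,160,245,275,350,5,'s_stand.png')
crop(s,270,75,360,215,4,'s_case.png')
E
```

```text
(no output)
```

View pics/t_stand.png

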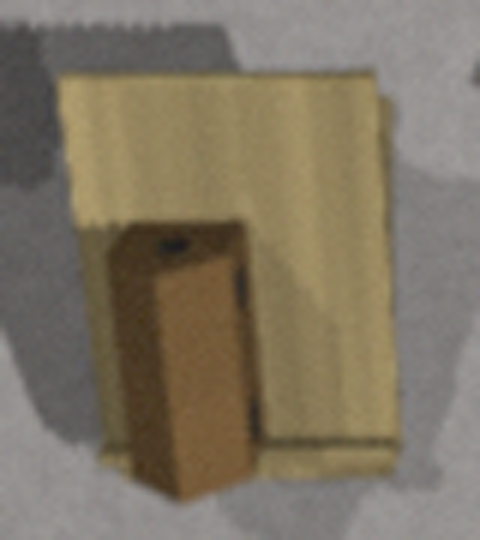

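View pics/t_case.png

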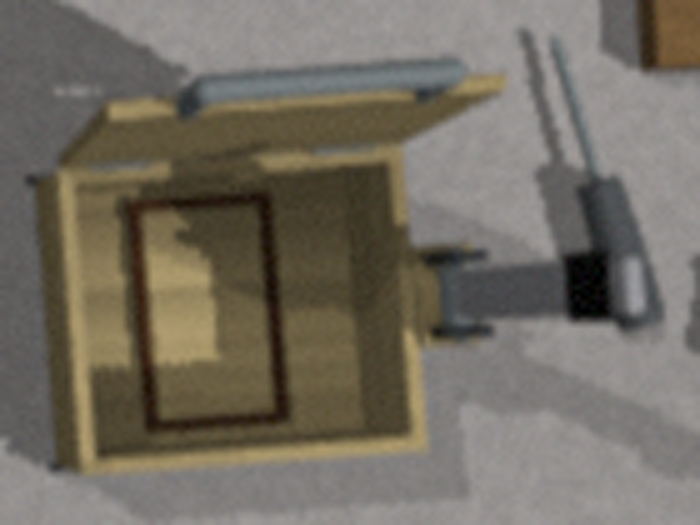

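View pics/s_stand.png

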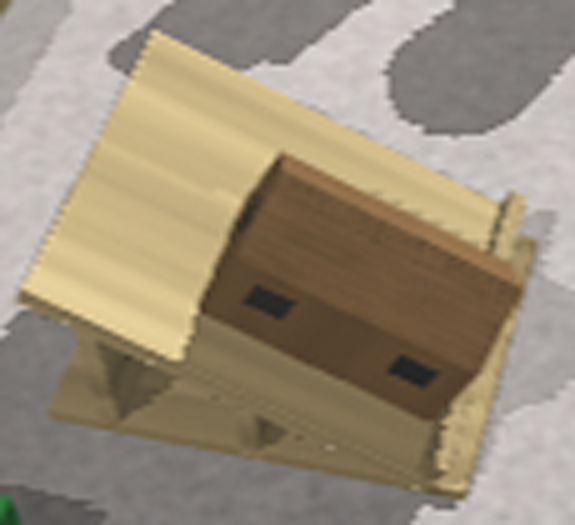

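View pics/s_case.png

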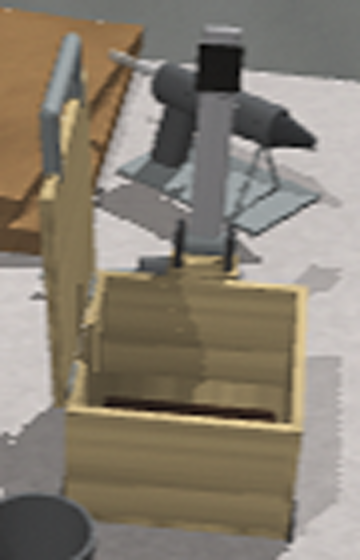

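```bash
python3 - <<'E'
from h import *
import pickle
t,s=pickle.load(open('f0.pkl','rb'))
T=lambda X,Y:(160+(X+.5)/6-.5,125+(Y+.5)/6-.5)
S=lambda X,Y:(160+(X+.5)/5-.5,245+(Y+.5)/5-.5)
C=lambda X,Y:(330+(X+.5)/5-.5,160+(Y+.5)/5-.5)
D=lambda X,Y:(270+(X+.5)/4-.5,75+(Y+.5)/4-.5)
pts={'ridge_hi':(T(158,283),S(283,157)),'ridge_lo':(T(182,500),S(522,290)),
'board_hi_L':(T(60,77),S(20,297)),'board_hi_R':(T(376,74),S(155,32)),
'eave_hi_R(+y?)':(T(110,262),S(240,235)),
'rim_FL':(C(90,470),D(297,432)),'rim_FR':(C(425,450),D(305,288)),'rim_BL':(C(45,178),D(68,410)),
'handleL':(C(190,90),D(47,115)),'handleR':(C(463,68),D(72,40)),
'barend':(C(608,288),D(222,35))}
for k,(a,b) in pts.items(): 
    p,e=tri(t,a,s,b); print(k,p,'gap',round(e,4))
print('pocket', [onz(t,C(*c),.014) for c in((130,203),(270,195),(288,420),(150,430))])
print('rim z.09',[onz(t,C(*c),.09) for c in((90,470),(425,448))])
E
```

```text
ridge_hi [0.6356 0.2383 0.1339] gap 0.0028
ridge_lo [0.5505 0.2375 0.0808] gap 0.0015
board_hi_L [0.7233 0.2899 0.0915] gap 0.0002
board_hi_R [0.7263 0.16   0.094 ] gap 0.0009
eave_hi_R(+y?) [0.6455 0.2617 0.1156] gap 0.0021
rim_FL [ 0.4467 -0.153   0.0863] gap 0.0008
rim_FR [ 0.4598 -0.3164  0.0894] gap 0.001
rim_BL [ 0.5888 -0.1274  0.0972] gap 0.0005
handleL [ 0.6116 -0.1608  0.2786] gap 0.0004
handleR [ 0.6225 -0.2724  0.274 ] gap 0.0018
barend [ 0.5357 -0.3379  0.2583] gap 0.0002
pocket [array([ 0.5824, -0.1837,  0.014 ]), array([ 0.588 , -0.2575,  0.014 ]), array([ 0.4698, -0.2682,  0.014 ]), array([ 0.4632, -0.1957,  0.014 ])]
rim z.09 [array([ 0.4465, -0.1524,  0.09  ]), array([ 0.4603, -0.3163,  0.09  ])]
```

```bash
cat >> h.py <<'E'
def goalR(z,yaw):  # tool z dir from (tilt about house y), jaw y yaw
    z=np.array(z,float); z/=np.linalg.norm(z); y=np.array([-np.sin(yaw),np.cos(yaw),0]); y-=z*(y@z); y/=np.linalg.norm(y)
    return np.stack([np.cross(y,z),y,z],1)
def delta(Rg,pg):
    s=manip.state(); Rn=R.from_rotvec(s['orientation']); 
    return np.array(pg)-s['ee_pos'],(R.from_matrix(Rg)*Rn.inv()).as_rotvec()
E
python3 - <<'E'
from h import *
a=np.radians(28);yaw=np.radians(1)
z=np.array([np.sin(a)*np.cos(yaw),np.sin(a)*np.sin(yaw),-np.cos(a)])
Rg=goalR(z,yaw)
print(delta(Rg,np.array([.6193,.2375,.0535])-.12*z), z)
E
```

```text
(array([ 0.4062, -0.3938, -0.0711]), array([-0.0537, -0.4871,  0.2564])) [ 0.4694  0.0082 -0.8829]
```

Call:
drive_tool(moves=[[0.035,-0.034,0,-0.006,-0.05,0.03],[0.07,-0.068,0,-0.012,-0.11,0.06],[0.105,-0.102,0,-0.02,-0.17,0.09],[0.14,-0.136,0,-0.027,-0.23,0.12],[0.175,-0.17,0,-0.034,-0.29,0.155],[0.21,-0.204,0,-0.04,-0.35,0.19],[0.245,-0.238,0,-0.047,-0.42,0.225],[0.28,-0.272,0,-0.0537,-0.487,0.256]], jaw=-1, grip_force=30)

```text
clock: 1.0
ee_pos: [0.4379, 0.3575, 0.2316]
orientation: [-0.026, 2.651, 0.009]
wrist_force: [1.8, -0.6, -0.8]
width: 0.0855
```

```bash
cat > d1.py <<'E'
from h import *
a=np.radians(28);yaw=np.radians(1)
z=np.array([np.sin(a)*np.cos(yaw),np.sin(a)*np.sin(yaw),-np.cos(a)])
Rg=goalR(z,yaw)
print(delta(Rg,np.array([.6193,.2375,.0535])-.12*z), manip.state()['ee_pos'])
E
python3 d1.py
```

```text
(array([ 0.1251, -0.121 , -0.0722]), array([-0.002 ,  0.0022, -0.0023])) [0.4379 0.3575 0.2316]
```

Call:
drive_tool(moves=[[0.035,-0.034,0,0,0,0],[0.07,-0.068,0,0,0,0],[0.105,-0.102,-0.02,0,0,0],[0.125,-0.121,-0.05,0,0,0],[0.125,-0.121,-0.072,0,0,0],[0.125,-0.121,-0.072,0,0,0]])

```text
clock: 1.6
ee_pos: [0.5605, 0.2355, 0.1559]
orientation: [-0.022, 2.659, 0.001]
wrist_force: [-0.8, 0.5, -0.6]
width: 0.0856
```

```bash
python3 d1.py; python3 - <<'E'
from h import *
t=grab('top');s=grab('side')
a=np.hstack([cv2.resize(f['pixels'][y0:y1,x0:x1,::-1],(400,400),interpolation=cv2.INTER_CUBIC) for f,x0,y0,x1,y1 in((t,140,110,260,230),(s,140,190,320,370))])
cv2.imwrite('pics/a1.png',a)
E
```

```text
(array([0.0024, 0.0011, 0.0035]), array([ 0.0031, -0.0058,  0.0019])) [0.5605 0.2355 0.1559]
```

View pics/a1.png

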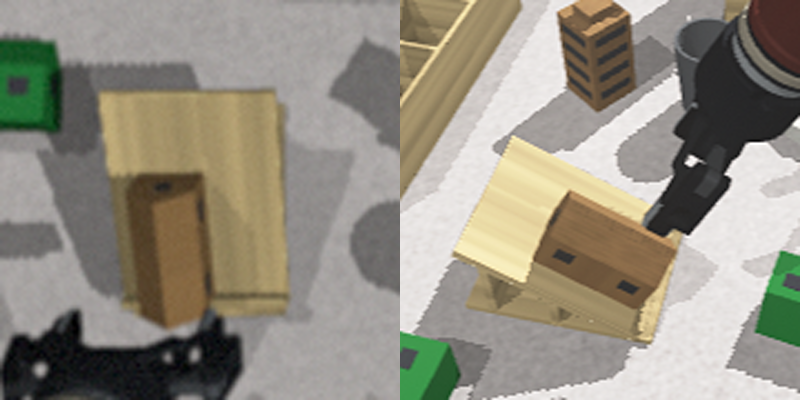

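Call:
drive_tool(moves=[[0.014,0.001,-0.022,0,0,0],[0.026,0.002,-0.044,0,0,0],[0.038,0.002,-0.066,0,0,0],[0.049,0.002,-0.085,0,0,0],[0.0585,0.002,-0.1025,0,0,0],[0.0585,0.002,-0.1025,0,0,0]])

```text
clock: 2.3
ee_pos: [0.6213, 0.2421, 0.0569]
orientation: [-0.026, 2.654, 0.008]
wrist_force: [-0.7, 0.6, -0.2]
width: 0.0855
```

```bash
sed -i 's/-.12\*z)/)/; s/.0535\])$/&/' d1.py; python3 d1.py; python3 - <<'E'
from h import *
t=grab('top');s=grab('side');print(manip.state()['wrist_force'])
a=np.hstack([cv2.resize(f['pixels'][y0:y1,x0:x1,::-1],(400,400),interpolation=cv2.INTER_CUBIC) for f,x0,y0,x1,y1 in((t,140,110,260,230),(s,140,190,320,370))])
cv2.imwrite('pics/a2.png',a)
E
```

```text
(array([-0.002 , -0.0046, -0.0034]), array([-0.0011, -0.0015, -0.0026])) [0.6213 0.2421 0.0569]
[-0.4958 -0.3903 -0.6591]
```

View pics/a2.png

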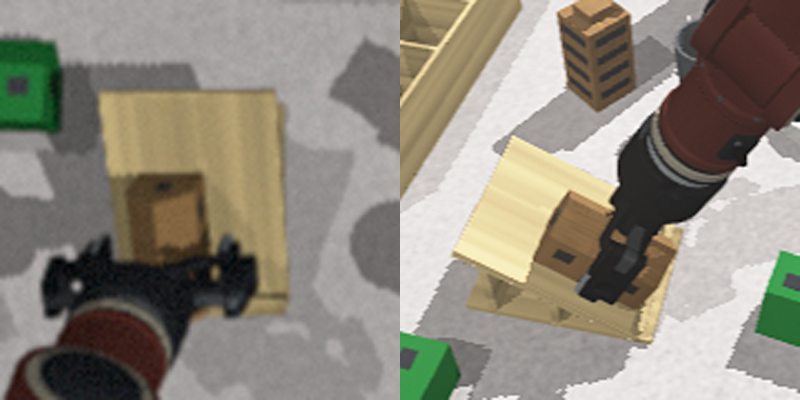

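Call:
drive_tool(moves=[[-0.001,-0.003,-0.002,0,0,0],[-0.001,-0.003,-0.002,0,0,0],[-0.001,-0.003,-0.002,0,0,0],[-0.001,-0.003,-0.002,0,0,0],[-0.001,-0.003,-0.002,0,0,0],[-0.001,-0.003,-0.002,0,0,0],[-0.001,-0.003,-0.002,0,0,0],[-0.001,-0.003,-0.002,0,0,0]], jaw=1, grip_force=35)

```text
clock: 3.2
ee_pos: [0.6208, 0.2395, 0.0584]
orientation: [-0.025, 2.652, 0.01]
wrist_force: [-1.8, -0.1, 1.8]
width: 0.0493
```

Call:
drive_tool(moves=[[-0.005,0,0.009,0,0,0],[-0.014,0,0.026,0,0,0],[-0.028,0,0.053,0,0,0],[-0.04,0,0.09,0,0,0],[-0.05,0,0.13,0,0,0],[-0.05,0,0.17,0,0,0],[-0.05,0,0.19,0,0,0],[-0.05,0,0.19,0,0,0]])

```text
clock: 4.0
ee_pos: [0.571, 0.2386, 0.2515]
orientation: [-0.022, 2.648, 0.012]
wrist_force: [0.1, -0.3, -0.7]
width: 0.0493
```

```bash
python3 - <<'E'
from h import *
t=grab('top','t3.png');s=grab('side','s3.png');print(manip.state())
crop(s,100,80,360,300,3,'s3c.png')
E
```

```text
{'clock': 4.1, 'qpos': array([-0.3584,  0.3996, -0.2632,  1.9058,  0.7341,  0.5424,  0.4269]), 'joint_vel': array([-0.0138,  0.0412,  0.0209,  0.0263,  0.0068, -0.0045, -0.0039]), 'joint_efforts': array([  0.1215, -37.5581,  -1.63  , -16.7976,   0.788 ,  -0.7387,
         0.0177]), 'ee_pos': array([0.5692, 0.237 , 0.2463]), 'orientation': array([-0.0229,  2.6558,  0.0056]), 'wrist_force': array([ 0.0907, -0.2785, -2.1391]), 'torque': array([-0.0077,  0.6509, -0.017 ]), 'width': 0.04898144031070333}
```

View pics/s3c.png

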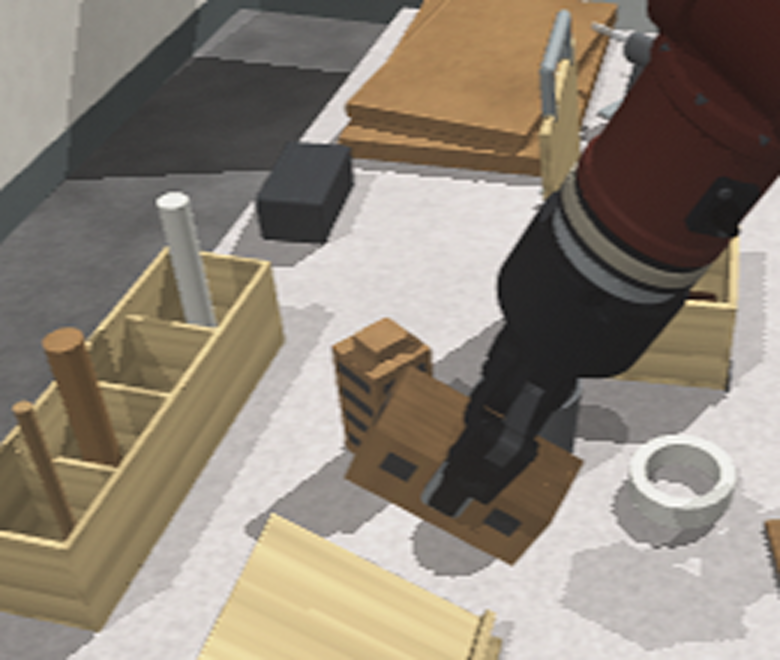

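```bash
python3 - <<'E'
from h import *
Rg=goalR([0,0,-1],np.radians(5.2))
print(delta(Rg,[.5265,-.2268,.25]))
E
```

```text
(array([-0.0427, -0.4638,  0.0037]), array([-0.0261,  0.4851,  0.0721]))
```

Call:
drive_tool(moves=[[-0.005,-0.03,0.005,-0.003,0.05,0.01],[-0.01,-0.07,0.01,-0.006,0.11,0.02],[-0.015,-0.11,0.015,-0.01,0.17,0.03],[-0.02,-0.15,0.015,-0.013,0.24,0.035],[-0.025,-0.19,0.015,-0.017,0.31,0.045],[-0.03,-0.23,0.015,-0.02,0.37,0.055],[-0.035,-0.27,0.015,-0.023,0.43,0.065],[-0.04,-0.31,0.015,-0.026,0.485,0.072]])

```text
clock: 4.9
ee_pos: [0.5286, -0.0742, 0.259]
orientation: [0.143, -3.132, -0.002]
wrist_force: [0.8, 0.9, -1.7]
width: 0.0494
```

Call:
drive_tool(moves=[[0,-0.035,0,0,0,0],[0,-0.07,0,0,0,0],[0,-0.105,0,0,0,0],[0,-0.13,0,0,0,0],[-0.001,-0.15,0,0,0,0],[-0.001,-0.15,0,0,0,0],[-0.001,-0.15,0,0,0,0]])

```text
clock: 5.6
ee_pos: [0.5285, -0.2214, 0.2593]
orientation: [0.143, -3.135, -0.004]
wrist_force: [-0.4, 0.7, -1.3]
width: 0.0494
```

```bash
python3 - <<'E'
from h import *
Rg=goalR([0,0,-1],np.radians(5.2))
print(delta(Rg,[.5265,-.2268,.25]))
import pickle
t=grab('top','t4.png');s=grab('side','s4.png');pickle.dump((t,s,manip.state()),open('f4.pkl','wb'));print(manip.state()['ee_pos'],manip.state()['orientation'])
crop(t,320,120,470,290,4,'t4c.png')
crop(s,230,20,380,220,3,'s4c.png')
E
```

```text
(array([-0.002 , -0.0054, -0.0093]), array([-0.0027, -0.003 , -0.0003]))
[ 0.5292 -0.2201  0.2603] [ 0.1473 -3.1371 -0.0039]
```

View pics/t4c.png

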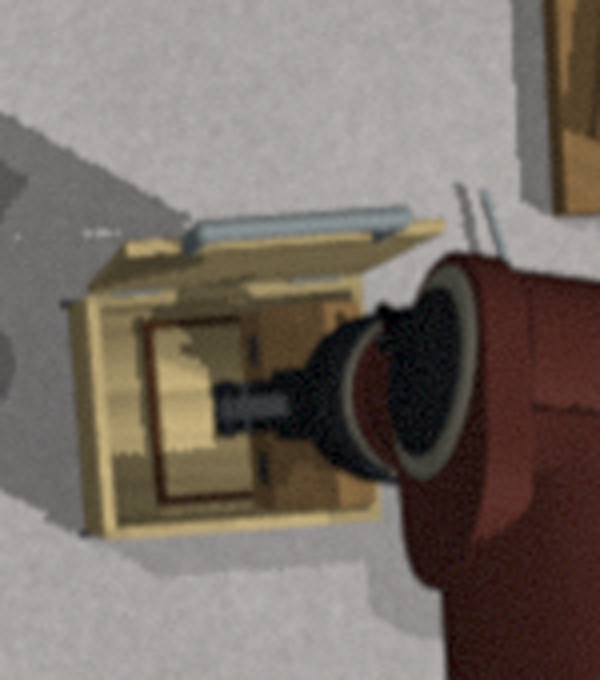

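View pics/s4c.png

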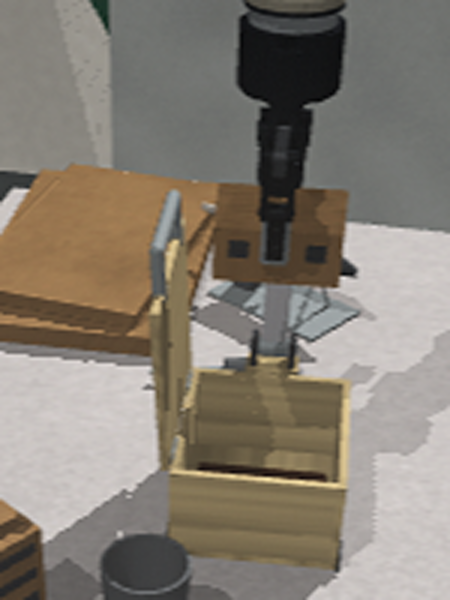

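```bash
python3 - <<'E'
from h import *
import pickle
t,s,st=pickle.load(open('f4.pkl','rb'))
p=st['ee_pos'];Rn=R.from_rotvec(st['orientation']).as_matrix();y=Rn[:,1];y=y if y[1]>0 else -y
xd=np.array([y[1],-y[0],0]);
D=lambda X,Y:(230+(X+.5)/3-.5,20+(Y+.5)/3-.5)
for c in((212,275),(341,288),(217,240),(346,248),(215,184),(347,190)):
    e,d=ray(s,D(*c)); off=.025 if c[1]>195 else 0
    k=((p+y*off-e)@y)/(d@y); q=e+k*d-p; print(c,'along x',q@xd,'z rel',q[2])
E
```

```text
(212, 275) along x 0.04546959074612775 z rel -0.012027789904409392
(341, 288) along x -0.05617858825831957 z rel -0.01555458608262511
(217, 240) along x 0.04268106894579457 z rel 0.017813428643294493
(346, 248) along x -0.05635549940279201 z rel 0.01820362259668923
(215, 184) along x 0.048023215356116415 z rel 0.051685163609612506
(347, 190) along x -0.05283635491010114 z rel 0.053284822426043765
```

Call:
drive_tool(moves=[[0.001,-0.006,-0.02,0,0,0],[0.001,-0.006,-0.05,0,0,0],[0.001,-0.006,-0.08,0,0,0],[0.001,-0.006,-0.11,0,0,0],[0.001,-0.006,-0.13,0,0,0],[0.001,-0.006,-0.13,0,0,0],[0.001,-0.006,-0.13,0,0,0]])

```text
clock: 6.4
ee_pos: [0.5309, -0.2272, 0.1314]
orientation: [-0.145, 3.137, 0.002]
wrist_force: [1.2, -0.5, -0.5]
width: 0.0492
```

```bash
python3 - <<'E'
from h import *
Rg=goalR([0,0,-1],np.radians(5.2))
import pickle
P=[]
t=grab('top','t5.png')
for i in range(4):
    s=grab('side'); st=manip.state(); P.append(np.r_[st['ee_pos'],delta(Rg,[0,0,0])[1]])
print(np.array(P),np.mean(P,0))
pickle.dump((t,s,np.mean(P,0)),open('f5.pkl','wb'))
crop(t,320,120,470,290,4,'t5c.png')
crop(s,270,60,370,220,4,'s5c.png')
E
```

```text
[[ 0.5316 -0.228   0.1326  0.0001  0.0034 -0.0008]
 [ 0.5315 -0.2283  0.1327  0.0004  0.0035 -0.0004]
 [ 0.5313 -0.2285  0.1326  0.0004  0.0032 -0.    ]
 [ 0.5311 -0.2286  0.1324  0.0004  0.0028  0.    ]] [ 0.5314 -0.2284  0.1325  0.0003  0.0032 -0.0003]
```

View pics/t5c.png

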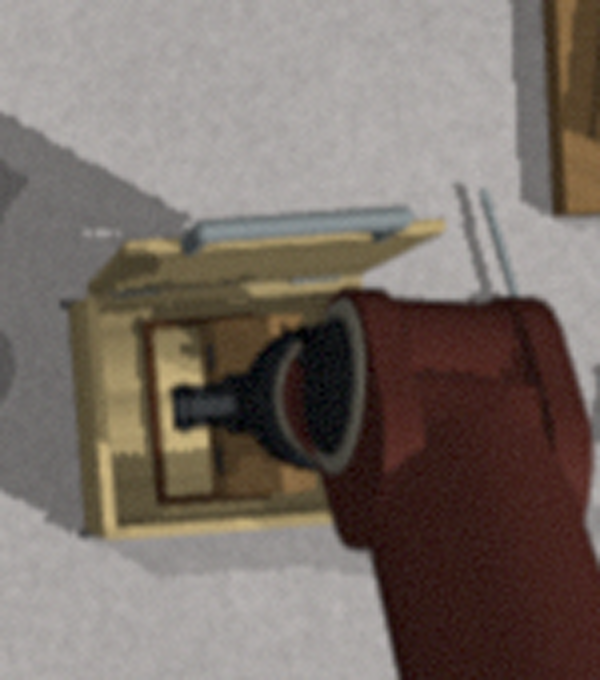

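View pics/s5c.png

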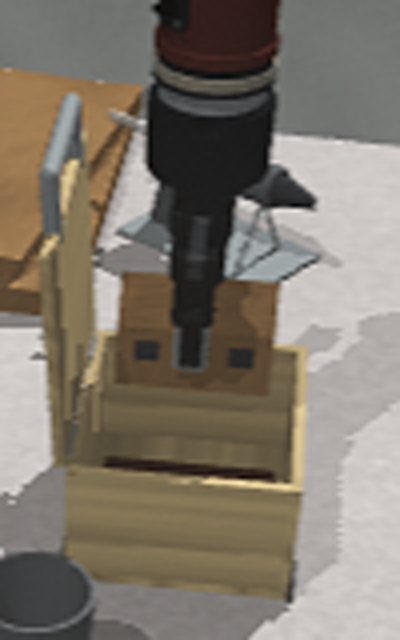

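```bash
python3 - <<'E'
from h import *
import pickle
t,s,P=pickle.load(open('f5.pkl','rb'))
p=P[:3];th=np.radians(5.2);xd=np.array([np.cos(th),np.sin(th),0]);y=np.array([-np.sin(th),np.cos(th),0])
D=lambda X,Y:(270+(X+.5)/4-.5,60+(Y+.5)/4-.5)
for c in((115,385),(268,396),(121,272),(278,283)):
    e,d=ray(s,D(*c)); off=.025 if c[1]>300 else 0
    k=((p+y*off-e)@y)/(d@y); q=e+k*d-p; print(c,'along x',q@xd,'z rel',q[2])
for c in((105,458),(276,468)):
    w=onz(s,D(*c),.014); q=w-p; print(c,w,'x',q@xd,'y',q@y)
E
```

```text
(115, 385) along x 0.04522048695957474 z rel -0.016094983077190872
(268, 396) along x -0.053897966621336044 z rel -0.014878515470664933
(121, 272) along x 0.04639029038927044 z rel 0.05283562785856305
(278, 283) along x -0.052690256327811665 z rel 0.05334643620995122
(105, 458) [ 0.5896 -0.2565  0.014 ] x 0.055389500465250194 y -0.03327411040361664
(276, 468) [ 0.4679 -0.2735  0.014 ] x -0.06731094695648443 y -0.03916141131817211
```

Call:
drive_tool(moves=[[-0.0015,0.0015,-0.02,0,0,0],[-0.0015,0.0015,-0.045,0,0,0],[-0.0015,0.0015,-0.07,0,0,0],[-0.0015,0.0015,-0.09,0,0,0],[-0.0015,0.0015,-0.097,0,0,0],[-0.0015,0.0015,-0.097,0,0,0],[-0.0015,0.0015,-0.097,0,0,0]])

```text
clock: 7.35
ee_pos: [0.5297, -0.2273, 0.0351]
orientation: [-0.142, 3.136, -0.0]
wrist_force: [-0.3, 0.9, -1.7]
width: 0.0492
```

```bash
python3 - <<'E'
from h import *
Rg=goalR([0,0,-1],np.radians(5.2))
import pickle
P=[]
t=grab('top','t6.png')
for i in range(3):
    s=grab('side'); st=manip.state(); P.append(np.r_[st['ee_pos'],delta(Rg,[0,0,0])[1]])
print(np.mean(P,0),st['wrist_force'])
crop(t,330,160,450,270,6,'t6c.png')
crop(s,270,60,370,220,4,'s6c.png')
E
```

```text
[ 0.5296 -0.2274  0.0353  0.0003  0.0027  0.0004] [-0.0935  0.1042 -1.5258]
```

View pics/t6c.png

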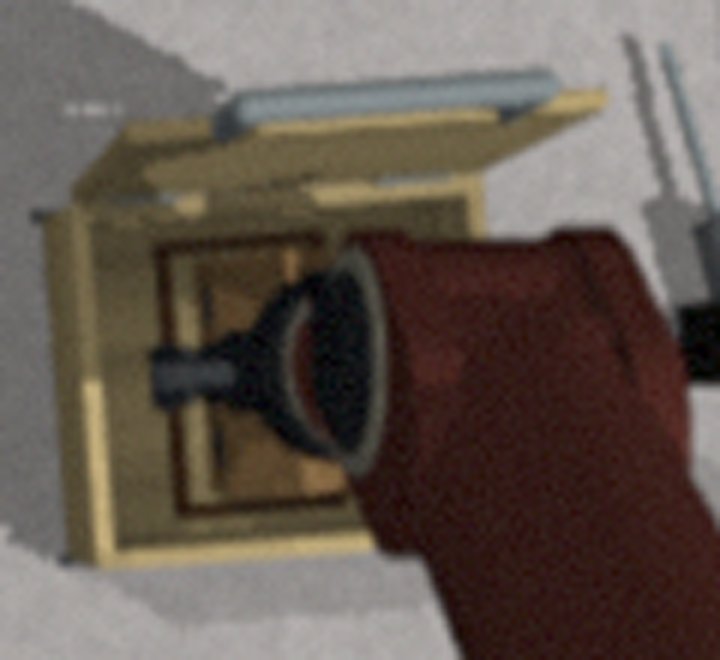

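View pics/s6c.png

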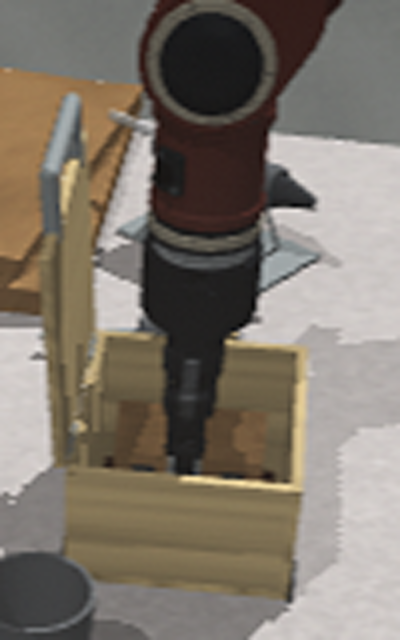

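```bash
python3 - <<'E'
from h import *
f=pickle=None
import pickle
t,_=pickle.load(open('f0.pkl','rb'))
C=lambda X,Y:(330+(X+.5)/6-.5,160+(Y+.5)/6-.5)
c=np.array([.5265,-.2268]);th=np.radians(5.2);Rm=np.array([[np.cos(th),np.sin(th)],[-np.sin(th),np.cos(th)]])
for n,p,z in (('eave back-left',(197,252),.064),('eave front-left',(218,500),.064),('strip backL in',(172,250),.014),('strip frontL out',(178,518),.014)):
    print(n,Rm@(onz(t,C(*p),z)[:2]-c))
E
```

```text
eave back-left [0.0525 0.03  ]
eave front-left [-0.0516  0.0294]
strip backL in [0.0563 0.0311]
strip frontL out [-0.061   0.0377]
```

Call:
drive_tool(moves=[[0,0,-0.003,0,0,0],[0,0,-0.006,0,0,0],[0,0,-0.008,0,0,0],[0,0,-0.01,0,0,0],[0,0,-0.01,0,0,0]])

```text
clock: 8.05
ee_pos: [0.5285, -0.227, 0.0235]
orientation: [0.142, -3.138, -0.001]
wrist_force: [-1.2, 0.5, -1.0]
width: 0.0493
```

Call:
drive_tool(moves=[[0,0,-0.001,0,0,0],[0,0,-0.002,0,0,0],[0,0,-0.002,0,0,0]])

```text
clock: 8.35
ee_pos: [0.5289, -0.2271, 0.023]
orientation: [-0.142, 3.138, -0.0]
wrist_force: [-0.7, 1.3, 4.7]
width: 0.0493
```

```bash
python3 - <<'E'
from h import *
for i in range(3):
    t=grab('top'); st=manip.state();print(st['ee_pos'],st['wrist_force'])
E
```

```text
[ 0.5289 -0.227   0.023 ] [-1.7122  0.8394  4.7205]
[ 0.5289 -0.227   0.023 ] [-0.7441  0.7106  5.8158]
[ 0.5289 -0.227   0.023 ] [-0.8759  0.8669  5.2421]
```

Call:
drive_tool(moves=[[0,0,0.0005,0,0,0],[0,0,0.001,0,0,0],[0,0,0.001,0,0,0],[0,0,0.001,0,0,0],[0,0,0.001,0,0,0],[0,0,0.001,0,0,0]], jaw=-1)

```text
clock: 9.1
ee_pos: [0.5287, -0.227, 0.0229]
orientation: [-0.142, 3.138, 0.001]
wrist_force: [-0.1, 0.1, -0.9]
width: 0.0851
```

Call:
drive_tool(moves=[[0,0,0.01,0,0,0],[0,0,0.03,0,0,0],[0,0,0.06,0,0,0],[0,0,0.1,0,0,0],[0,0,0.14,0,0,0],[-0.03,0,0.18,0,0,0],[-0.08,0.02,0.21,0,0,0],[-0.1,0.05,0.21,0,0,0]])

```text
clock: 9.9
ee_pos: [0.4283, -0.1795, 0.2362]
orientation: [-0.132, 3.133, -0.006]
wrist_force: [0.0, 1.1, -0.1]
width: 0.0851
```

```bash
python3 - <<'E'
from h import *
import pickle
t=grab('top','t7.png');s=grab('side','s7.png');pickle.dump((t,s),open('f7.pkl','wb'));print(manip.state())
crop(t,330,160,470,265,5,'t7c.png')
crop(s,270,60,370,220,4,'s7c.png')
E
```

```text
{'clock': 10.0, 'qpos': array([ 0.7359,  0.358 , -0.5368,  1.934 ,  0.229 ,  0.9117,  1.7517]), 'joint_vel': array([-0.0029,  0.0758,  0.0565, -0.1132,  0.0542, -0.0395,  0.0137]), 'joint_efforts': array([  0.4886, -32.2659,  -2.9439, -14.2056,  -0.0968,   0.1526,
        -0.0824]), 'ee_pos': array([ 0.4246, -0.1726,  0.2347]), 'orientation': array([ 0.15  , -3.1357, -0.0006]), 'wrist_force': array([ 0.0398, -0.1069, -1.4387]), 'torque': array([-0.0207, -0.0642, -0.002 ]), 'width': 0.08582642635768464}
```

View pics/t7c.png

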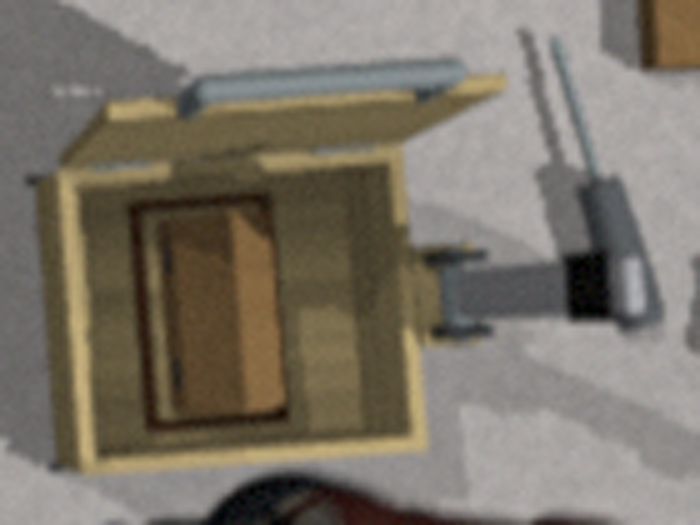

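View pics/s7c.png

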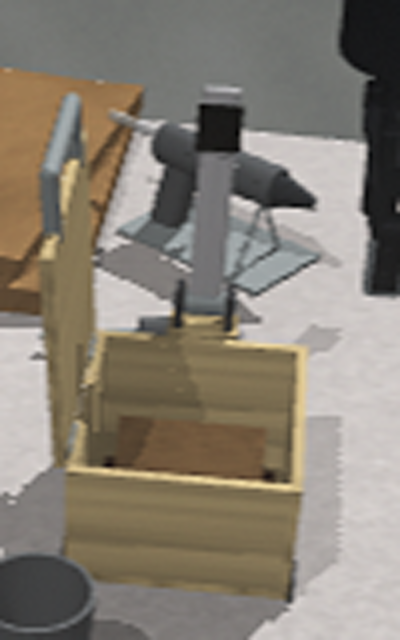

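Call:
drive_tool(moves=[[0,0,0.04,0,0,0],[0.0,0,0.08,0,0,0],[0.02,-0.01,0.115,0,0,0],[0.06,-0.015,0.12,0,0,0],[0.1,-0.02,0.12,0,0,0],[0.14,-0.025,0.12,0,0,0],[0.18,-0.03,0.12,0,0,0],[0.215,-0.033,0.12,0,0,0]], jaw=1)

```text
clock: 10.8
ee_pos: [0.6453, -0.2105, 0.3529]
orientation: [-0.142, 3.138, 0.001]
wrist_force: [-0.2, 0.1, 0.1]
width: -0.0
```

Call:
drive_tool(moves=[[0.02,0,0,0,0,0],[0.02,0,-0.02,0,0,0],[0.02,0,-0.04,0,0,0],[0.02,0,-0.04,0,0,0]])

```text
clock: 11.2
ee_pos: [0.6623, -0.2099, 0.3095]
orientation: [0.143, -3.132, -0.004]
wrist_force: [-1.5, 0.6, -0.7]
width: -0.0003
```

```bash
python3 - <<'E'
from h import *
Rg=goalR([0,0,-1],np.radians(5.2))
t=grab('top','t8.png');s=grab('side','s8.png');print(delta(Rg,[.655,-.205,.235]),manip.state()['ee_pos'])
crop(t,330,100,490,265,4,'t8c.png')
crop(s,230,20,380,220,3,'s8c.png')
E
```

```text
(array([-0.0087,  0.0051, -0.0784]), array([-0.0008,  0.0001,  0.0003])) [ 0.6637 -0.2101  0.3134]
```

View pics/t8c.png

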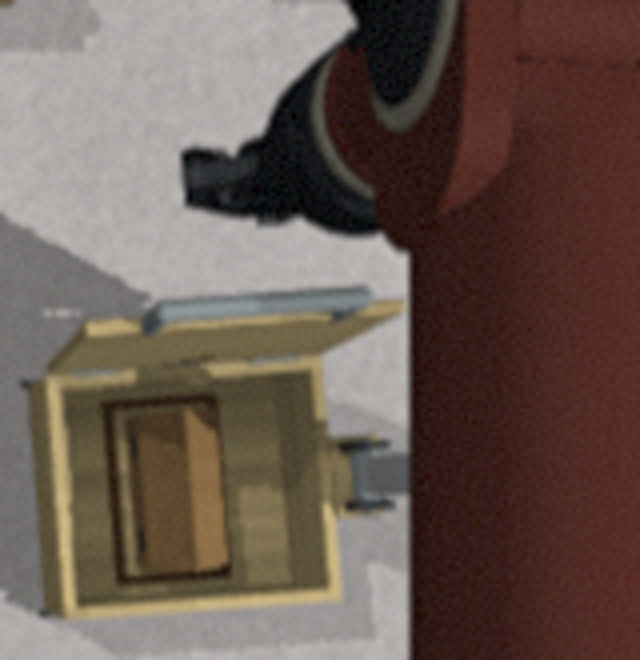

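View pics/s8c.png

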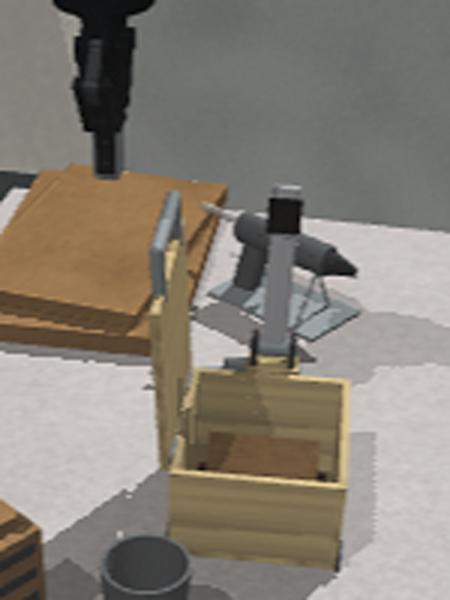

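Call:
drive_tool(moves=[[0,0.003,-0.02,0,0,0],[0,0.005,-0.045,0,0,0],[-0.004,0.005,-0.068,0,0,0],[-0.008,0.005,-0.075,0,0,0],[-0.008,0.005,-0.075,0,0,0]])

```text
clock: 11.8
ee_pos: [0.6553, -0.2056, 0.2385]
orientation: [0.141, -3.138, -0.0]
wrist_force: [-0.3, 0.7, 0.7]
width: 0.0001
```

```bash
python3 - <<'E'
from h import *
s=grab('side','s9.png');t=grab('top','t9.png');st=manip.state();print(st['ee_pos'],st['wrist_force'])
cv2.imwrite('pics/9.png',np.hstack([s['pixels'][:300,200:420,::-1],t['pixels'][50:350,300:540,::-1]]))
E
```

```text
[ 0.6568 -0.2053  0.2402] [-0.0622  0.726   0.2983]
```

View pics/9.png

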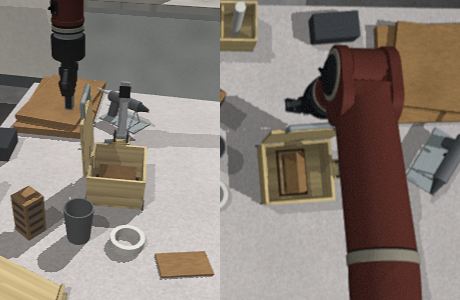

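Call:
drive_tool(moves=[[-0.02,-0.002,0,0,0,0],[-0.034,-0.003,0,0,0,0],[-0.046,-0.004,-0.001,0,0,0],[-0.058,-0.005,-0.003,0,0,0],[-0.07,-0.006,-0.006,0,0,0],[-0.082,-0.007,-0.009,0,0,0],[-0.094,-0.008,-0.012,0,0,0],[-0.102,-0.009,-0.016,0,0,0]])

```text
clock: 12.7
ee_pos: [0.556, -0.2142, 0.2253]
orientation: [-0.142, 3.13, -0.003]
wrist_force: [1.2, 0.3, 2.4]
width: -0.0
```

```bash
python3 - <<'E'
from h import *
s=grab('side','s10.png');t=grab('top','t10.png');st=manip.state();print(st['ee_pos'],st['wrist_force'])
crop(s,230,20,380,220,3,'10.png')
E
```

```text
[ 0.5539 -0.2145  0.2233] [ 0.276  -1.0031  1.0037]
```

View pics/10.png

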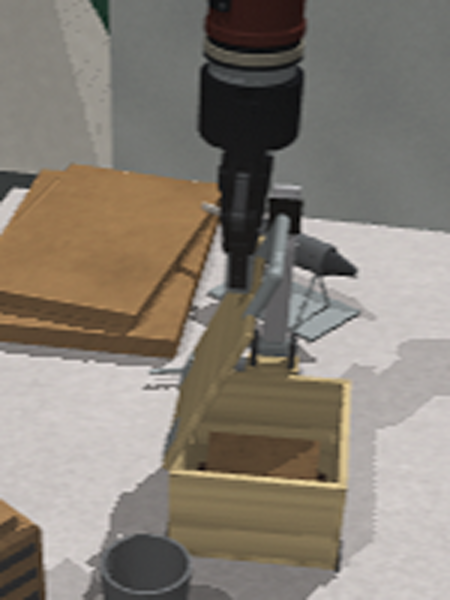

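Call:
drive_tool(moves=[[-0.01,-0.001,-0.006,0,0,0],[-0.02,-0.002,-0.012,0,0,0],[-0.03,-0.003,-0.02,0,0,0],[-0.043,-0.004,-0.033,0,0,0],[-0.054,-0.005,-0.047,0,0,0],[-0.063,-0.006,-0.062,0,0,0],[-0.072,-0.007,-0.078,0,0,0],[-0.076,-0.007,-0.09,0,0,0]])

```text
clock: 13.6
ee_pos: [0.4776, -0.2215, 0.1315]
orientation: [-0.142, 3.138, 0.0]
wrist_force: [-0.0, -1.0, 1.7]
width: 0.0001
```

Call:
drive_tool(moves=[[-0.002,0,-0.008,0,0,0],[-0.004,0,-0.016,0,0,0],[-0.005,0,-0.022,0,0,0],[-0.005,0,-0.028,0,0,0],[-0.005,0,-0.031,0,0,0],[-0.005,0,-0.032,0,0,0]])

```text
clock: 14.2
ee_pos: [0.4726, -0.2209, 0.0996]
orientation: [0.142, -3.138, -0.001]
wrist_force: [-1.5, -0.5, 2.3]
width: 0.0001
```

```bash
python3 - <<'E'
from h import *
s=grab('side','s11.png');t=grab('top','t11.png');st=manip.state();print(st['ee_pos'],st['wrist_force'])
crop(s,230,20,380,220,3,'11.png')
E
```

```text
[ 0.473  -0.2207  0.0999] [-0.9036 -0.1264  1.0155]
```

View pics/11.png

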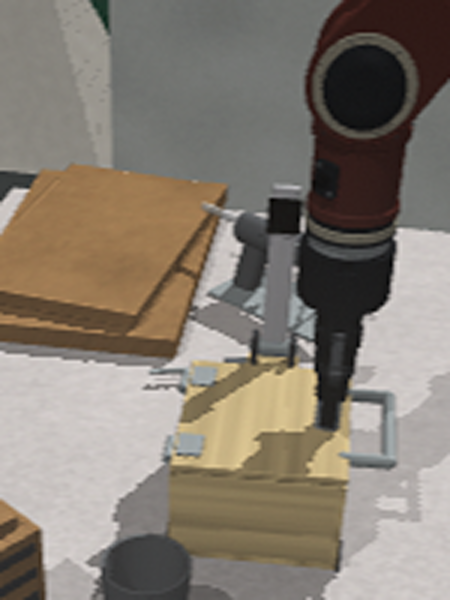

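Call:
drive_tool(moves=[[0,0,-0.001,0,0,0],[0,0,-0.002,0,0,0],[0,0,-0.003,0,0,0],[0,0,-0.003,0,0,0]])

```text
clock: 14.7
ee_pos: [0.4732, -0.2207, 0.099]
orientation: [-0.143, 3.137, -0.001]
wrist_force: [-4.0, 1.0, 13.0]
width: -0.0
```

Call:
drive_tool(moves=[[0,0,0.015,0,0,0],[0,0,0.05,0,0,0],[0,0,0.09,0,0,0],[0,0,0.13,0,0,0],[0,0,0.17,0,0,0],[0,0,0.205,0,0,0],[0,0,0.22,0,0,0],[0,0,0.22,0,0,0]])

```text
clock: 15.5
ee_pos: [0.4742, -0.221, 0.3196]
orientation: [-0.142, 3.132, -0.003]
wrist_force: [-0.3, 0.3, 0.5]
width: 0.0001
```

```bash
python3 - <<'E'
from h import *
Rg=goalR([0,0,-1],np.radians(5.2))
import pickle
s=grab('side','s12.png');t=grab('top','t12.png');st=manip.state();print(delta(Rg,[.541,-.388,.315]),st['wrist_force'])
pickle.dump((t,s),open('f12.pkl','wb'))
crop(s,270,60,370,220,4,'s12c.png')
crop(t,330,160,490,280,5,'t12c.png')
E
```

```text
(array([ 0.0687, -0.1671, -0.0013]), array([-0.0008, -0.0007,  0.0001])) [-0.3553 -0.5922 -0.1887]
```

View pics/s12c.png

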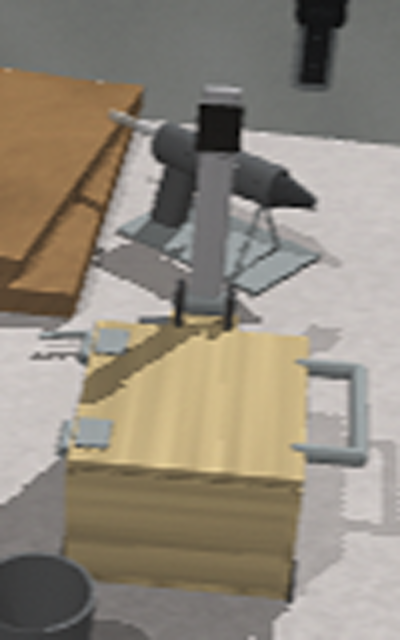

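View pics/t12c.png

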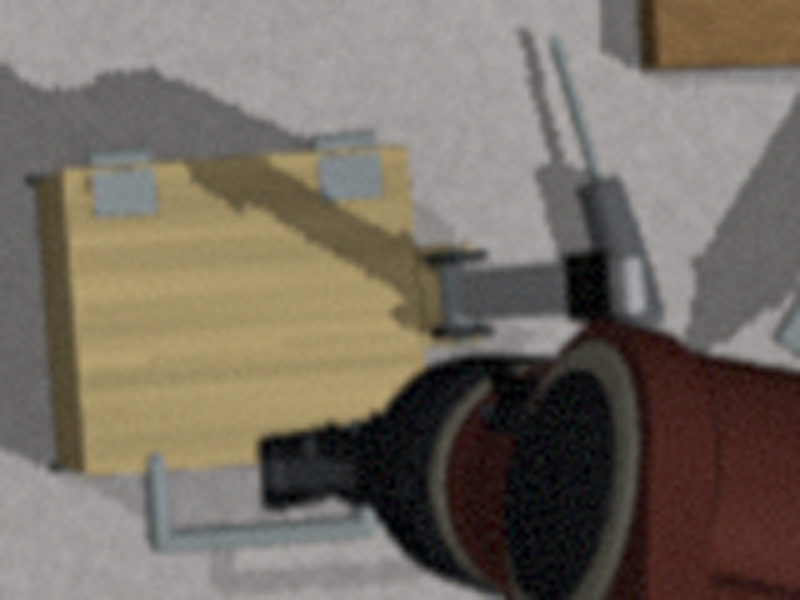

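Call:
drive_tool(moves=[[0,-0.03,0,0,0,0],[0,-0.06,0,0,0,0],[0,-0.095,0,0,0,0],[0.01,-0.13,0,0,0,0],[0.03,-0.16,0,0,0,0],[0.05,-0.172,0,0,0,0],[0.069,-0.172,0,0,0,0],[0.069,-0.172,0,0,0,0]])

```text
clock: 16.4
ee_pos: [0.5432, -0.3916, 0.3132]
orientation: [0.146, -3.136, -0.009]
wrist_force: [-0.0, 1.0, 0.2]
width: -0.0002
```

Call:
drive_tool(moves=[[0,0,-0.02,0,0,0],[0,0,-0.045,0,0,0],[0,0,-0.07,0,0,0],[0,0,-0.084,0,0,0],[0,0,-0.084,0,0,0]])

```text
clock: 16.9
ee_pos: [0.5395, -0.3924, 0.2298]
orientation: [0.142, -3.133, -0.006]
wrist_force: [0.2, 0.2, -0.6]
width: -0.0001
```

```bash
cat > look.py <<'E'
from h import *
import sys
n=sys.argv[1]
s=grab('side');t=grab('top');st=manip.state();print(st['ee_pos'],st['orientation'],st['wrist_force'])
a=cv2.resize(s['pixels'][20:210,250:390,::-1],(420,570),interpolation=cv2.INTER_CUBIC)
b=cv2.resize(t['pixels'][130:330,330:460,::-1],(370,570),interpolation=cv2.INTER_CUBIC)
cv2.imwrite('pics/%s.png'%n,np.hstack([a,b]))
E
python3 look.py 13
```

```text
[ 0.5418 -0.3931  0.2334] [-0.1422  3.1377  0.0007] [0.6109 1.017  0.2564]
```

View pics/13.png

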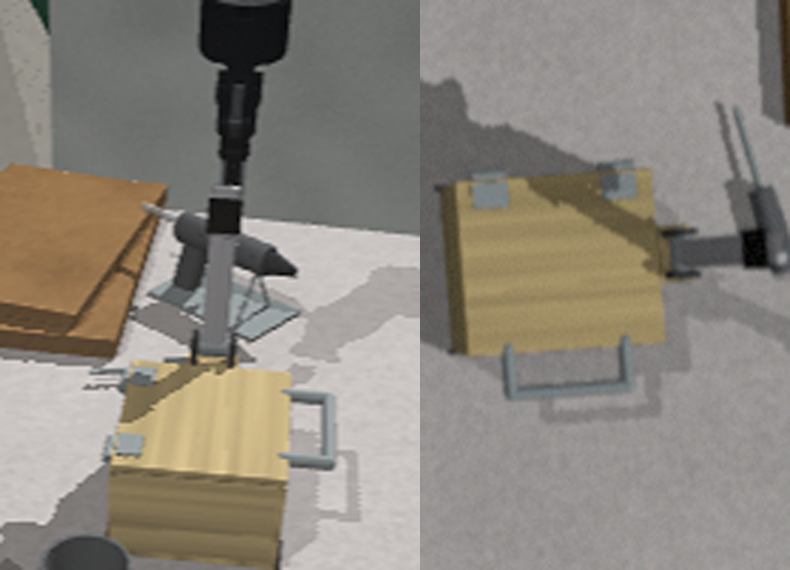

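Call:
drive_tool(moves=[[-0.002,0.02,0,0,0,0],[-0.003,0.034,-0.001,0,0,0],[-0.004,0.046,-0.002,0,0,0],[-0.005,0.058,-0.003,0,0,0],[-0.006,0.069,-0.005,0,0,0],[-0.007,0.079,-0.007,0,0,0],[-0.008,0.089,-0.009,0,0,0],[-0.009,0.098,-0.012,0,0,0]])

```text
clock: 17.8
ee_pos: [0.5329, -0.2941, 0.2208]
orientation: [-0.142, 3.138, 0.001]
wrist_force: [1.2, -0.6, 0.5]
width: -0.0
```

```bash
python3 look.py 14
```

```text
[ 0.5324 -0.2926  0.2203] [ 0.1463 -3.1368 -0.0045] [ 0.4197 -0.7173 -0.1959]
```

View pics/14.png

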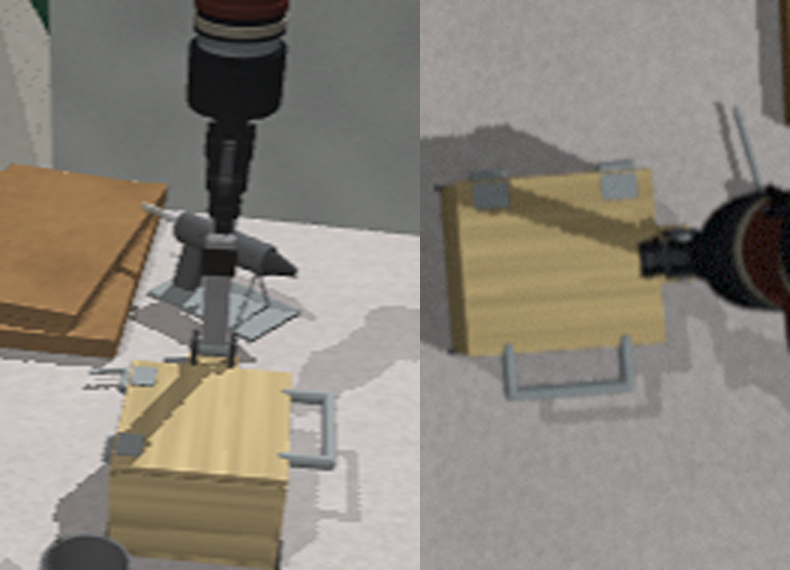

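Call:
drive_tool(moves=[[-0.001,0.01,-0.004,0,0,0],[-0.002,0.019,-0.01,0,0,0],[-0.0025,0.028,-0.017,0,0,0],[-0.0035,0.039,-0.027,0,0,0],[-0.0045,0.049,-0.038,0,0,0],[-0.005,0.057,-0.05,0,0,0],[-0.006,0.064,-0.064,0,0,0],[-0.006,0.068,-0.075,0,0,0]])

```text
clock: 18.7
ee_pos: [0.5264, -0.2251, 0.1449]
orientation: [0.145, -3.138, -0.004]
wrist_force: [-0.2, 0.4, 0.5]
width: -0.0001
```

```bash
python3 look.py 15
```

```text
[ 0.5254 -0.2254  0.1441] [ 0.1449 -3.1346 -0.0046] [ 0.4622  0.1862 -0.4563]
```

View pics/15.png

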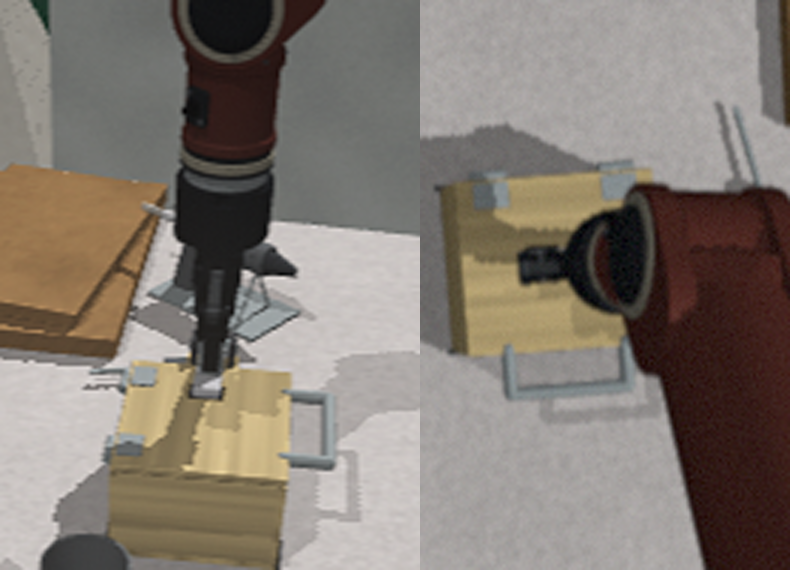

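Call:
drive_tool(moves=[[0,0.003,-0.008,0,0,0],[-0.0005,0.004,-0.016,0,0,0],[-0.0005,0.005,-0.022,0,0,0],[-0.0005,0.005,-0.026,0,0,0],[-0.0005,0.005,-0.029,0,0,0],[-0.0005,0.005,-0.029,0,0,0]])

```text
clock: 19.4
ee_pos: [0.5259, -0.2221, 0.1165]
orientation: [0.142, -3.138, -0.001]
wrist_force: [0.5, -0.6, 0.1]
width: -0.0001
```

Call:
drive_tool(moves=[[0,0,-0.001,0,0,0],[0,0,-0.002,0,0,0],[0,0,-0.003,0,0,0],[0,0,-0.003,0,0,0]])

```text
clock: 19.8
ee_pos: [0.5261, -0.2223, 0.1151]
orientation: [-0.142, 3.138, -0.001]
wrist_force: [-2.4, -0.9, 5.3]
width: -0.0001
```

Call:
drive_tool(moves=[[0,0,-0.001,0,0,0],[0,0,-0.002,0,0,0],[0,0,-0.002,0,0,0]])

```text
clock: 20.1
ee_pos: [0.5262, -0.2223, 0.1149]
orientation: [-0.142, 3.138, -0.002]
wrist_force: [-5.9, 0.9, 15.3]
width: -0.0003
```

Call:
drive_tool(moves=[[0,0,0.015,0,0,0],[0,0,0.05,0,0,0],[0,0,0.09,0,0,0],[0,0,0.13,0,0,0],[-0.04,0.03,0.17,0,0,0],[-0.08,0.06,0.19,0,0,0],[-0.1,0.1,0.19,0,0,0],[-0.1,0.14,0.19,0,0,0]])

```text
clock: 20.9
ee_pos: [0.4238, -0.0825, 0.3031]
orientation: [-0.134, 3.138, -0.004]
wrist_force: [0.9, 0.6, 0.2]
width: -0.0002
```

Call:
drive_tool(moves=[[0,0.04,0,0,0,0],[0,0.08,0,0,0,0],[0,0.12,0,0,0,0],[0,0.16,0,0,0,0],[0,0.18,0,0,0,0],[0,0.18,0,0,0,0]])

```text
clock: 21.5
ee_pos: [0.4256, 0.1016, 0.3025]
orientation: [-0.153, 3.136, 0.004]
wrist_force: [0.6, -0.6, -0.0]
width: 0.0
```

```bash
python3 look.py 16; python3 - <<'E'
from h import *
import pickle
pickle.dump((grab('top','t16.png'),grab('side','s16.png')),open('f16.pkl','wb'))
E
```

```text
[0.4262 0.0975 0.3019] [-0.1428  3.1381 -0.0007] [ 0.4214 -0.3325 -0.6691]
```

View pics/16.png

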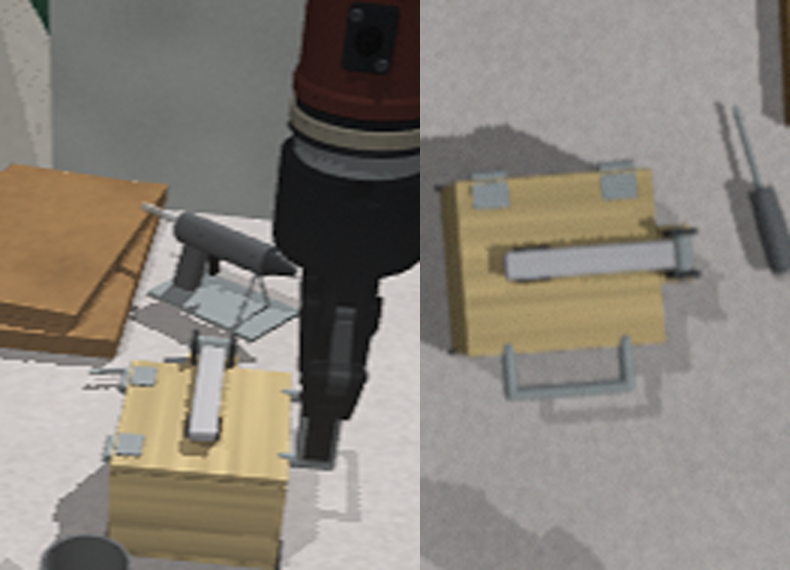

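View pics/t16.png

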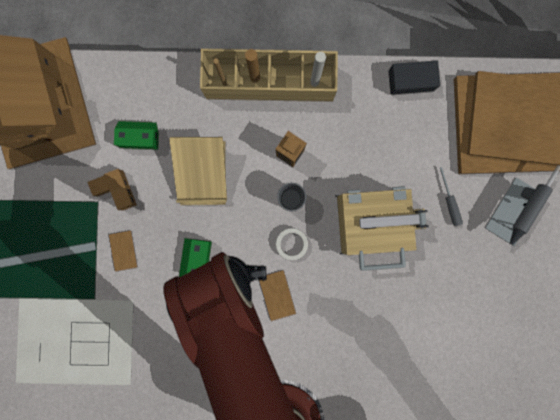

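```bash
python3 - <<'E'
from h import *
import pickle
t,s=pickle.load(open('f16.pkl','rb'))
crop(s,310,125,345,175,12,'s16c.png'); crop(t,350,205,435,240,9,'t16c.png')
crop(s,285,135,365,215,7,'s16d.png')
E
```

```text
(no output)
```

View pics/s16c.png

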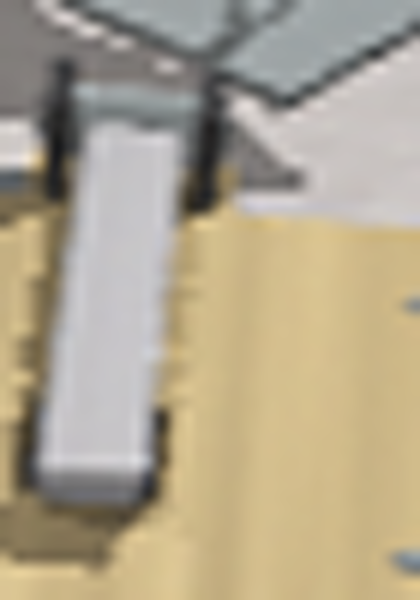

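View pics/t16c.png

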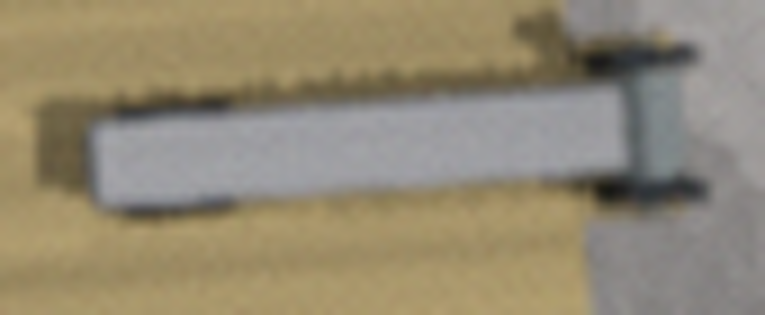

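View pics/s16d.png

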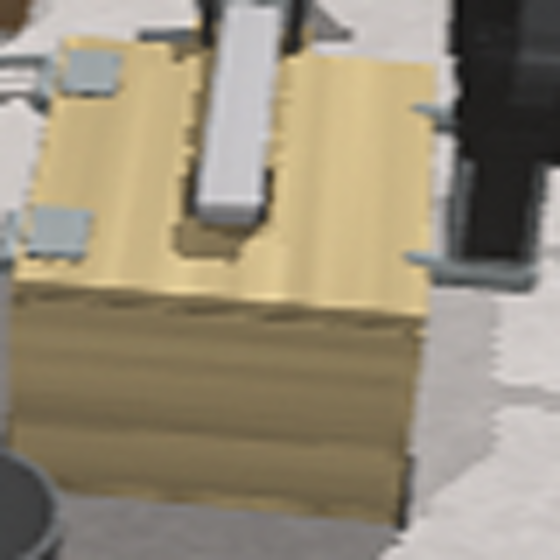

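```bash
python3 - <<'E'
from h import *
import pickle
t,s=pickle.load(open('f16.pkl','rb'))
T=lambda X,Y:(350+(X+.5)/9-.5,205+(Y+.5)/9-.5)
S=lambda X,Y:(310+(X+.5)/12-.5,125+(Y+.5)/12-.5)
for a,b in(((92,125),(40,465)),((100,208),(155,465))): print(tri(t,T(*a),s,S(*b)))
p,_=pickle.load(open('f12.pkl','rb')),0
print(onz(t,T(92,125),.115),onz(s,S(40,465),.115))
E
```

```text
(array([ 0.5322, -0.1765,  0.1154]), np.float64(0.0006593563921866854))
(array([ 0.5091, -0.1785,  0.1178]), np.float64(0.0027913524191179977))
[ 0.5325 -0.1765  0.115 ] [ 0.5319 -0.1771  0.115 ]
```

```bash
python3 -c "
from h import *
print(manip.finish_job())"
```

```text
the job is handed in; nothing more can be done
None
```

The job is handed in at about 22 s of the 72 s allowed. The robot gave no verdict.

- **House:** I lifted the brown gabled house off the stand, not the two green look-alikes. I set it upright on the pocket floor while still gripped; the force on the tool rose from about -1.5 N to +5 N as it touched down. After release, both views showed it inside the strips with its ridge along the case's x.
- **Lid:** I pushed the lid over in small steps of about 1 rad/s and pressed it shut. The fingertip stopped at 0.099 m under 13 N, and the picture showed the lid flat.
- **Bar:** I swung the bar over after that and pressed it flat under 15 N, with the fingertip at 0.1149 m. From two views its free end came out at 0.115 m and 0.118 m, against 0.115 m expected. The second corner was the looser match, with the two rays 2.8 mm apart.
- **Other things:** In the last top view they look unmoved. I judged this by eye and did not measure it. The arm was clear of everything.

**Not confirmed:** the house can't be seen with the lid shut, so its final position rests on the pictures taken before closing. In those, one roof edge measured 4–5 mm further towards +y than the finger position suggested. I put that down to blur and did not resolve it.

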